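# Seat the vial block in the shaker and press the start pedal

### The job

Pick up the aluminium vial block by its red rib and seat it flat and fully home in the blue pocket of the shaker, its cut-out corner over the pocket's yellow corner post; lower it in, do not drop it. Only once it is seated, press the yellow spring pedal down to its stop with the gripper, hold it there for half a second, and let it come back up. Leave everything else on the bench as it stands.

Things in the scene. Friction and masses are not known exactly. Their poses are not given: they have to be found in the camera images.
- vial_block: Aluminium vial block, 96 (x) x 60 (y) x 30 mm, dark wells on top, a 16 x 16 mm square cut-out through its full height at its +x +y corner. Red lifting rib on the centre of its top: 46 mm long along x, 14 mm thick along y, from 30 to 60 mm above the underside. About 0.35 kg. Origin: centre of the 96 x 60 mm underside; z up.
- pocket (a point): Centre of the floor of the shaker's blue pocket, 50 mm above the table; axes as the shaker's. Pocket 100 (x) x 64 (y) mm inside, 18 mm deep (lower 12 mm straight, top 6 mm flared at 45 degrees), rim 12 mm thick. A yellow 16 x 16 mm post, 10 mm high, fills its +x +y corner: the block fits one way round, its origin on this point and its axes along the pocket's.
- shaker: Fixed white block shaker, housing 220 (x) x 170 (y) mm, 50 mm high, with the blue pocket on top, its centre 30 mm towards +x from the housing's centre. Rim of the pocket 68 mm above the table. Origin: centre of the underside.
- pedal_pad (a point): Point on the upper face of the yellow pedal plate, on its middle line, 90 mm from the hinge and 30 mm from the free end: where to press. About 60 mm above the table when up, 39 mm when fully down. The plate is 120 x 70 x 8 mm and hinged 35 mm above the table; at rest it slopes up towards its free end (-x of the base).
- pedal (a joint): Angle of the pedal about its hinge: 0 up, 0.24 rad at its stop (plate level). A spring brings it back; it takes about 8 N at the pad to reach the stop.
- pedal_base: Fixed grey base of the pedal, 150 (x) x 90 (y) mm, 44 mm high at the hinge cheeks. The hinge lies 60 mm towards +x from the origin, the free end of the pedal points to -x. Origin: centre of the underside.
- spare_block: Bystander: green plastic vial block with a black rib, 110 x 70 x 30 mm, too big for the pocket; rib as on the aluminium one. Origin: centre of the underside.
- amber_bottle: Bystander: amber bottle, 72 mm diameter, 170 mm high. Origin: centre of the underside.
- amber_small: Bystander: small amber bottle, 48 mm diameter, 90 mm high. Origin: centre of the underside.
- clear_jar: Bystander: small clear jar, 44 mm diameter, 50 mm high. Origin: centre of the underside.
- beaker: Bystander: glass beaker, 70 mm diameter, 90 mm high. Origin: centre of the underside.
- white_bottle: Bystander: white plastic bottle with a blue cap, 60 mm diameter, 150 mm high. Origin: centre of the underside.
- stopper: Bystander: black stopper, 32 mm diameter, 34 mm high. Origin: centre of the underside.

How it is judged:
By the outcome, as a careful person would: the job done as asked, in the order asked, and still so for the second after the job is handed in, with the robot touching nothing.
It also fails if it takes over 48 s, if anything falls off the work surface, if the arm or the gripper's body presses on something with over 40 N, if the wrist force passes 120 N, or if a joint passes its speed limit or range.

### The arm

A 7-joint arm with a two-finger parallel gripper is mounted at the origin on the work surface. World frame = base frame: x ahead of the robot, y to its left, z up, the work surface at z = 0. Lengths are in m, angles in degrees, forces in N, time in s.
With the tool pointing down it reaches from about 0.425 to 0.875 m from the base axis. Payload 4.7 kg.
Tool frame: the origin (TCP) lies on the centre line of the jaws, within the pads' length; the fingertips stand 17 mm ahead of it and the grasp point (between the pads) lies 2 mm behind it; z points along the fingers, y is the line along which they close (so a half turn about z gives the same grasp; the last joint's range is limited). The gripper opens to 87 mm and grips with 3 to 60 N. Pads are 19 mm wide; open, the fingers measure 117 mm over their backs; the gripper's body (75 mm by 190 mm) begins 51 mm behind the grasp point.
Start: joints at [72.657, 18.392, -4.016, 83.108, 1.295, 78.541, -3.26], TCP at [0.202, -0.618, 0.24] pointing down, gripper open.
Joint ranges: [-163.93, 163.93], [-17.29, 119.83], [-79.2, 71.16], [3.27, 140.29], [-89.18, 269.18], [5.43, 117.66], [-154.24, 154.24]. Speed limits (degrees/s): [147.25, 147.25, 180, 180, 180, 180, 180].

### API

Orientations are given as [roll, pitch, yaw] about the fixed x, y, z axes, in that order (R = Rz(yaw) Ry(pitch) Rx(roll)).
In Python, from cell import env, read_camera gives the robot as it stands.
- The arm moves only by the shell command python3 -m jog 'ROWS' [FORCE]. ROWS is JSON, a list of rows, each a list of 5 numbers: the opening, from 0 (shut) to 1 (fully open), then the shift along the tool's x, y, z each as a share of 0.02 m, from -1 to 1, then the turn about the tool's z as a share of 45 degrees, from -1 to 1. In form: [[gripper, x, y, z, yaw], ...]. A call has 1 to 12 rows; each row shifts and turns the commanded pose from where the row before left it, along the tool's axes as they then stand; what a row does not reach is not made up. A row lasts 1/12 s, in which the tool goes at most 41.7 mm and 7.16 degrees, less where a joint would pass 70% of its speed; a pose out of reach is approached as far as the arm can. A call with a number of a shift or a turn outside -1 to 1 is refused whole. A call with a gripper value outside its range is refused whole. The fingers move at their own pace and stop on an object; FORCE is the grip in N (left out, the last holds). Time passes only in rows, so rows that do not move let the fingers close. It gives the time, the measured TCP pose, the force, the opening and the grip force at its end, in the units of the state.
- env.get_obs(): the state, without advancing time (a new reading comes with each control period).
- read_camera(name): name is "scene" or "top" or "wrist"; returns a dict with "color" (480x640x3 uint8, red, green, blue), "range_z" (480x640 float32, m along the optical axis (not along the pixel's ray), 0 where there is no reading), "mtx" (3x3 intrinsics, pixels), "k1" (the pictures are not rectified: a ray, as slopes to the right and down, at radius r is drawn at 1 + k1 r^2 times it, then the intrinsics apply), "world_from_camera" (4x4, takes a point from camera to world coordinates); the wrist camera has in their place "T_tool_cam" (4x4, takes a point from camera to tool coordinates, whose origin is the TCP and whose axes are the flange's). Camera axes: x right, y down, z forward; pixel columns grow to the right and rows downward; lengths in m; the calibration is good to about 2 mm. A picture is of the moment at which its call begins: read the wrist's pose just before it.
- env.sign_off(): hands the job in; it is judged then, once.
The state is a dict: "time_s": time; "qpos": joint angles; "joint_velocities": joint speeds; "effort": joint torques, N m; "tool_pos": TCP position; "tool_rot": TCP orientation; "force": force on the tool from outside, world axes, zero at the start; "wrist_torque": the same for the moment, N m; "grip_width": finger opening in m; "grasp_force": force on a finger pad.
Only numpy, scipy, OpenCV 4.12 (cv2) and the standard library are available. Lean on these libraries where they do the work, as an engineer would, in place of code of your own. Each camera call takes 0.05 s, during which the arm holds its last target. There are 200 camera calls.

## Working session

There is one attempt and no reset: what is moved stays moved. The work goes in short steps, Python scripts to look and compute and a shell command to move; the robot and the scene stay as the last step left them, time stands still between calls to the robot, and variables do not carry over. Pictures are saved under pics/ and viewed, at most 10 in all, crops included, and the job is handed in when it is done.

```bash
mkdir -p pics; ls
python3 - <<'E'
from cell import env, read_camera
import cv2,numpy as np,pickle
o=env.get_obs();print({k:np.round(v,3) for k,v in o.items()})
for n in ["scene","top"]:
    d=read_camera(n);pickle.dump(d,open(f"pics/{n}.pkl","wb"))
    cv2.imwrite(f"pics/{n}.png",d["color"][...,::-1]);print(n,d["mtx"],d["k1"],d["world_from_camera"])
E
```

```text
pics
{'time_s': np.float64(0.0), 'qpos': array([72.657, 18.438, -4.015, 83.176,  1.296, 78.54 , -3.259]), 'joint_velocities': array([-0.139, -0.042, -0.019,  0.046,  0.147, -0.001, -0.044]), 'effort': array([-0.0000e+00, -4.9130e+01, -4.0400e-01, -3.1253e+01, -6.4000e-02,
        4.4000e-02,  0.0000e+00]), 'tool_pos': array([ 0.202, -0.617,  0.238]), 'tool_rot': array([-1.79891e+02,  6.00000e-03,  1.81530e+01]), 'force': array([-0.947, -0.529,  1.276]), 'wrist_torque': array([-0.059, -0.014, -0.055]), 'grasp_force': np.float64(0.0), 'grip_width': np.float64(0.087)}
scene [[611.13967509   0.         315.37237464]
 [  0.         611.13967509 230.39874603]
 [  0.           0.           1.        ]] -0.005813290366708934 [[ 0.74053394  0.39614386 -0.54284392  1.2460102 ]
 [ 0.67180058 -0.4569819   0.58296785 -0.82516876]
 [-0.01713071 -0.79639034 -0.60454029  0.80020107]
 [ 0.          0.          0.          1.        ]]
top [[605.4665463    0.         319.23042248]
 [  0.         605.4665463  235.10591491]
 [  0.           0.           1.        ]] -0.19022847649722022 [[ 0.00823093 -0.98905032  0.14734898  0.38382335]
 [-0.99991669 -0.00960593 -0.00862247 -0.09854828]
 [ 0.00994348 -0.14726574 -0.98904698  1.46637568]
 [ 0.          0.          0.          1.        ]]
```

View pics/scene.png

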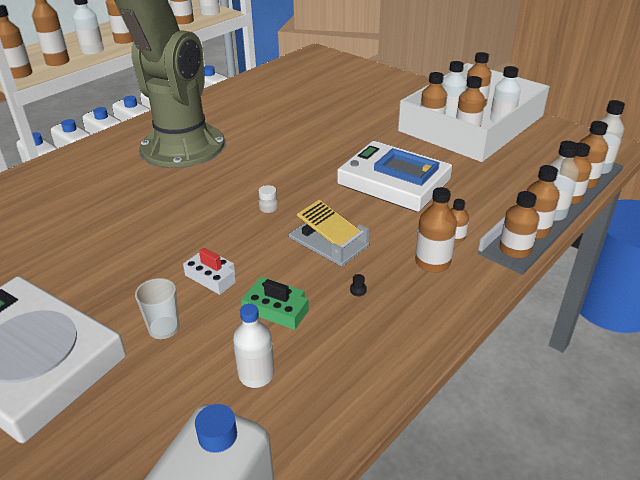

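View pics/top.png

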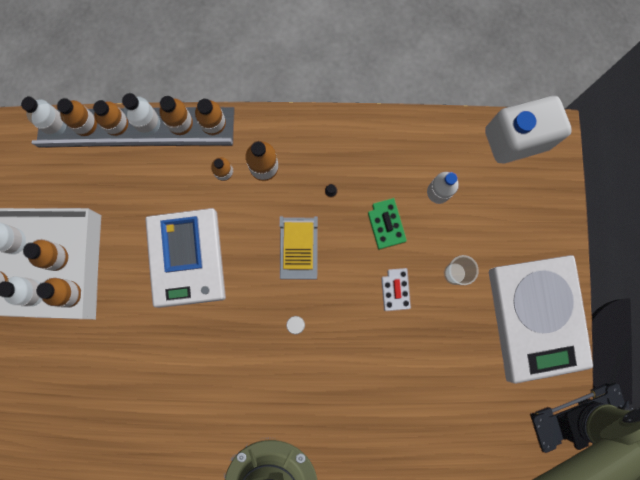

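The top view shows the block at about (397,289) with its red rib, its cut-out corner upper left. The pocket is at about (182,244) with the yellow post at (170,228), the pedal at (298,245) with its free end towards the robot, and the green block at (387,223). Next I'll get coarse positions.

```bash
cat > h.py <<'E'
import numpy as np,cv2,pickle
from scipy.spatial.transform import Rotation as R
def grab(n):
    from cell import env, read_camera
    o=env.get_obs(); d=read_camera(n)
    if n=="wrist":
        T=np.eye(4);T[:3,:3]=R.from_euler('xyz',o["tool_rot"],degrees=True).as_matrix();T[:3,3]=o["tool_pos"]
        d["world_from_camera"]=T@d["T_tool_cam"]
    d["obs"]=o
    return d
def cast(d,uv,z):
    uv=np.atleast_2d(np.asarray(uv,float)); K=d["mtx"]
    p=(uv-K[:2,2])/[K[0,0],K[1,1]]; q=p.copy()
    for _ in range(30): q=p/(1+d["k1"]*(q**2).sum(1,keepdims=True))
    W=d["world_from_camera"]; r=np.c_[q,np.ones(len(q))]@W[:3,:3].T; c=W[:3,3]
    return (c+r*((z-c[2])/r[:,2])[:,None])[:,:2]
def mask(d,lo,hi,box=None):
    h=cv2.cvtColor(d["color"],cv2.COLOR_RGB2HSV); m=cv2.inRange(h,np.array(lo),np.array(hi))
    if box is not None:
        b=np.zeros_like(m);b[box[1]:box[3],box[0]:box[2]]=255;m&=b
    return m
def big(m):
    c,_=cv2.findContours(m,cv2.RETR_EXTERNAL,cv2.CHAIN_APPROX_NONE)
    return max(c,key=cv2.contourArea)[:,0]
def rect(xy):
    "centre, sizes (long, short) mm, yaw of long side, deg in -90..90"
    (c,s,a)=cv2.minAreaRect((xy*1000).astype(np.float32))
    if s[0]<s[1]: s=s[::-1];a+=90
    return np.round(c,1),np.round(s,1),round((a+90)%180-90,1)
RED=([170,120,60],[180,255,255]);RED0=([0,150,60],[6,255,255]);YEL=([18,120,80],[32,255,255]);BLU=([105,120,60],[125,255,255])
E
python3 - <<'E'
from h import *
t=pickle.load(open("pics/top.pkl","rb"))
bx=(370,255,425,320)
r=mask(t,*RED,bx)|mask(t,*RED0,bx);c=big(r);print("rib",rect(cast(t,c,.06)),len(c))
w=mask(t,[0,0,130],[180,60,255],bx)|r; w=cv2.morphologyEx(w,cv2.MORPH_CLOSE,np.ones((7,7)));print("blk",rect(cast(t,big(w),.03)))
b=mask(t,*BLU,(140,200,230,310));b|=mask(t,*YEL,(140,200,230,310));print("rim",rect(cast(t,big(b),.068)))
w=mask(t,[0,0,150],[180,60,255],(140,200,230,310))|b;print("hous",rect(cast(t,big(cv2.morphologyEx(w,cv2.MORPH_CLOSE,np.ones((9,9)))),.05)))
y=mask(t,*YEL,(140,200,230,310));print("post",rect(cast(t,big(y),.06)))
y=mask(t,*YEL,(270,210,330,290));y=cv2.morphologyEx(y,cv2.MORPH_CLOSE,np.ones((7,7)));print("pedal",rect(cast(t,big(y),.055)))
g=mask(t,[45,100,40],[85,255,255],(350,180,420,260));print("spare",rect(cast(t,big(cv2.morphologyEx(g,cv2.MORPH_CLOSE,np.ones((9,9)))),.03)))
print("jar",cast(t,[(296,325)],.05),"stop",cast(t,[(331,190)],.034),"beaker",cast(t,[(462,270)],.05),"amb",cast(t,[(260,150)],.17),"small",cast(t,[(221,164)],.09))
from cell import read_camera
d=read_camera("wrist");print(d["T_tool_cam"].round(3),d["mtx"],d["k1"])
E
```

```text
rib (array([ 469.1, -293.1]), array([40.5, 13.6]), 5.3) 43
blk (array([ 469.8, -294.5]), array([98.7, 62.1]), 4.6)
rim (array([568.5, 214.8]), array([121.5,  86.8]), 7.6)
hous (array([541.2, 207.9]), array([217.7, 173.3]), 7.5)
post (array([607. , 243.8]), array([15. , 14.4]), -89.5)
pedal (array([570.4, -60. ]), array([109.1,  68. ]), 0.6)
spare (array([ 628.7, -271.7]), array([111.,  72.]), 15.9)
jar [[ 0.3831523  -0.05865952]] stop [[ 0.70794446 -0.13863269]] beaker [[ 0.51425269 -0.45105475]] amb [[0.76683635 0.02331492]] small [[0.75585325 0.12207977]]
[[ 0.    -0.955 -0.296  0.082]
 [ 1.     0.     0.    -0.   ]
 [-0.    -0.296  0.955 -0.144]
 [ 0.     0.     0.     1.   ]] [[345.1968958    0.         318.46184527]
 [  0.         345.1968958  237.91535245]
 [  0.           0.           1.        ]] -0.06697780280621349
```

```bash
python3 -m jog '[[1,0,0,0,0.145],[1,0,0,0,0.145],[1,1,-1,0,0],[1,1,-1,0,0],[1,1,-1,0,0],[1,1,-1,0,0],[1,1,-1,0,0],[1,1,-1,0,0],[1,1,-1,0,0],[1,1,-1,0,0],[1,1,-1,0,0],[1,1,-1,0,0]]' && python3 -m jog '[[1,1,-1,0,0],[1,1,-1,0,0],[1,1,-1,0,0],[1,1,-1,0,0],[1,0.7,-0.9,0,0],[1,0,0,0,0],[1,0,0,0,0],[1,0,0,0,0]]'
python3 - <<'E'
from h import *
d=grab("wrist");pickle.dump(d,open("pics/w1.pkl","wb"));cv2.imwrite("pics/w1.png",d["color"][...,::-1])
print(d["obs"]["tool_pos"],d["obs"]["tool_rot"])
r=mask(d,*RED)|mask(d,*RED0);c=big(r);print(rect(cast(d,c,.06)),c.mean(0))
E
```

```text
time_s: 1.15
tool_pos: [0.3845, -0.3994, 0.2393]
tool_rot: [-180.0, 0.0, 5.1]
force: [0.3, -0.4, -0.7]
grip_width: 0.0869
grasp_force: 0.0
time_s: 1.82
tool_pos: [0.4682, -0.2954, 0.2393]
tool_rot: [180.0, 0.1, 5.1]
force: [0.1, -0.3, 0.1]
grip_width: 0.0864
grasp_force: 0.0
[ 0.46818643 -0.29536442  0.23927054] [1.79976481e+02 5.49939490e-02 5.07047770e+00]
(array([ 474.6, -292.9]), array([46.2, 11.7]), 5.3) [317.16666667 212.9122807 ]
```

View pics/w1.png

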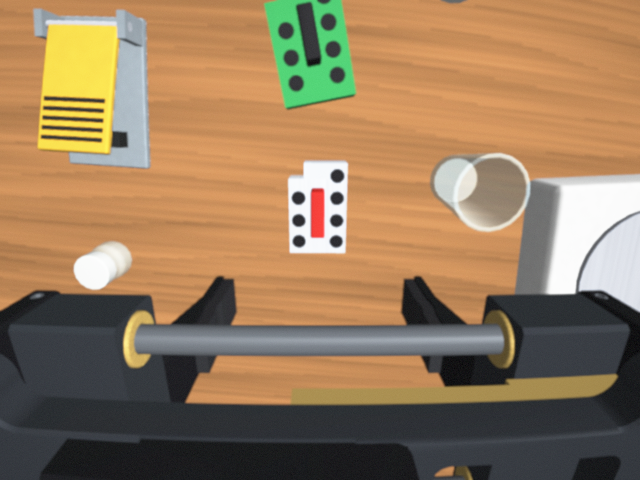

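The block's rib is at (317,213), its cut-out at the upper left, and it lies square to the jaws. I'll descend and grip.

```bash
python3 -m jog '[[1,0.2,-0.08,0.5,0],[1,0,0,1,0],[1,0,0,1,0],[1,0,0,1,0],[1,0,0,1,0],[1,0,0,1,0],[1,0,0,1,0],[1,0,0,1,0],[1,0,0,1,0],[1,0,0,0.6,0],[1,0,0,0.25,0],[1,0,0,0,0]]' 40 && python3 -m jog '[[1,0,0,0,0],[0,0,0,0,0],[0,0,0,0,0],[0,0,0,0,0],[0,0,0,0,0],[0,0,0,0,0],[0,0,0,0,0],[0,0,0,0,0],[0,0,0,0,0],[0,0,0,0,0]]' 40
```

```text
time_s: 2.87
tool_pos: [0.4716, -0.2926, 0.0511]
tool_rot: [-179.9, 0.1, 5.1]
force: [-0.0, 0.2, -0.1]
grip_width: 0.087
grasp_force: 0.0
time_s: 3.7
tool_pos: [0.4726, -0.2928, 0.0525]
tool_rot: [180.0, 0.0, 5.1]
force: [0.0, -0.4, -0.5]
grip_width: 0.0352
grasp_force: 0.0
```

```bash
python3 -m jog '[[0,0,0,0,0],[0,0,0,0,0],[0,0,0,0,0],[0,0,0,0,0],[0,0,0,0,0],[0,0,0,0,0],[0,0,0,0,0],[0,0,0,0,0]]' 40
```

```text
time_s: 4.37
tool_pos: [0.4727, -0.2931, 0.0526]
tool_rot: [180.0, -0.0, 5.1]
force: [1.1, -1.3, -0.6]
grip_width: 0.0139
grasp_force: 40.0
```

Gripped at 13.9 mm width. I'll lift and go to a viewing point 90 mm short of the pocket.

```bash
python3 -m jog '[[0,0,0,-0.3,0],[0,0,0,-0.7,0],[0,0,0,-1,0],[0,0,0,-1,0],[0,0,0,-1,0],[0,0,0,-1,0],[0,0,0,-1,0],[0,0,0,-1,0],[0,0,0,-0.7,0],[0,0,0,-0.3,-0.053],[0,0,0,0,0],[0,0.07,-0.5,0,0]]' && python3 -m jog '[[0,0.14,-1,0,0],[0,0.14,-1,0,0],[0,0.14,-1,0,0],[0,0.14,-1,0,0],[0,0.14,-1,0,0],[0,0.14,-1,0,0],[0,0.14,-1,0,0],[0,0.14,-1,0,0],[0,0.14,-1,0,0],[0,0.14,-1,0,0],[0,0.14,-1,0,0],[0,0.14,-1,0,0]]' && python3 -m jog '[[0,0.14,-1,0,0],[0,0.14,-1,0,0],[0,0.14,-1,0,0],[0,0.14,-1,0,0],[0,0.14,-1,0,0],[0,0.14,-1,0,0],[0,0.14,-1,0,0],[0,0.14,-1,0,0],[0,0.14,-1,0,0],[0,0.14,-1,0,0],[0,0.14,-1,0,0],[0,0.14,-0.8,0,0]]' && python3 -m jog '[[0,0.14,-0.4,0,0],[0,0,0,0,0],[0,0,0,0,0],[0,0,0,0,0]]'
python3 - <<'E'
from h import *
d=grab("wrist");pickle.dump(d,open("pics/w2.pkl","wb"));cv2.imwrite("pics/w2.png",d["color"][...,::-1])
print(d["obs"]["tool_pos"],d["obs"]["tool_rot"])
E
```

```text
time_s: 5.37
tool_pos: [0.4716, -0.2841, 0.212]
tool_rot: [180.0, 0.1, 7.3]
force: [-1.0, -0.7, -5.1]
grip_width: 0.0139
grasp_force: 40.0
time_s: 6.37
tool_pos: [0.4731, -0.0382, 0.211]
tool_rot: [-179.9, 0.2, 7.5]
force: [0.8, 0.7, -4.2]
grip_width: 0.0135
grasp_force: 40.0
time_s: 7.37
tool_pos: [0.4751, 0.2002, 0.2111]
tool_rot: [-180.0, 0.2, 7.5]
force: [-0.1, -0.8, -4.9]
grip_width: 0.0137
grasp_force: 40.0
time_s: 7.7
tool_pos: [0.4788, 0.2048, 0.2119]
tool_rot: [179.9, 0.1, 7.4]
force: [0.8, 0.1, -5.1]
grip_width: 0.0138
grasp_force: 40.0
[0.47883837 0.20480423 0.21186468] [1.79923989e+02 8.48356216e-02 7.39410890e+00]
```

View pics/w2.png

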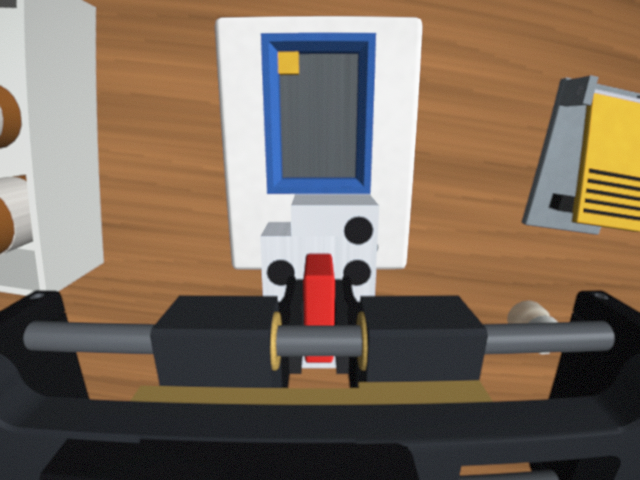

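Run:
```python
from h import *
d=pickle.load(open("pics/w2.pkl","rb"))
cv2.imwrite("pics/w2c.png",cv2.resize(d["color"][10:310,230:420,::-1],None,fx=2.4,fy=2,interpolation=cv2.INTER_CUBIC)[:600])
b=mask(d,*BLU,(230,0,420,196));c=big(b)
print("rim",rect(cast(d,c,.068)), cv2.minAreaRect(c))
g=d["color"].mean(2)
for y in (240,250,260): print(y,g[y,255:300:1].astype(int),g[y,360:390].astype(int))
for x in (320,340,365): print(x,g[188:216,x].astype(int))
print(g[215:245,275].astype(int))
```

```text
rim (array([571.3, 217.4]), array([121.2,  85.8]), 7.5) ((318.0, 112.5), (159.0, 112.0), 90.0)
240 [236 235 234 233 233 229 225 225 225 224 224 226 227 227 225 225 226 226
 226 226 228 229 228 228 226 225 225 223 222 223 225 227 228 229 227 224
 224 223 226 228 227 227 225 224 223] [ 34  33  34  32  34  42  61 100 149 193 216 224 223 221 221 221 223 227
 233 234 235 235 234 235 235 235 234 235 235 236]
250 [233 232 232 233 231 231 227 225 225 224 223 224 225 226 225 225 224 225
 225 226 226 227 228 227 226 225 224 224 223 223 222 226 226 227 226 224
 223 223 226 227 226 226 225 224 222] [225 225 225 225 226 226 227 226 226 226 225 223 220 221 218 219 206 203
 223 234 236 237 236 236 236 236 236 236 237 236]
260 [235 235 235 236 235 233 228 225 225 224 223 223 225 226 226 225 221 212
 189 177 160 135 116 105  98  96 100 103 109 128 146 170 197 217 225 224
 222 221 223 225 226 226 224 224 221] [116 133 151 172 197 215 225 225 226 225 223 222 219 220 220 221 229 233
 237 236 237 236 236 235 235 234 236 235 235 235]
320 [108 110 108 108 118 138 159 161 159 160 160 158 157 158 155 159 170 200
 221 224 223 223 223 224 223 223 223 223]
340 [105 108 108 108 113 136 156 162 159 156 158 157 158 155 156 159 171 200
 218 224 224 224 224 223 222 223 222 222]
365 [108 108 105 107 115 134 158 166 159 158 158 158 158 157 158 157 172 198
 219 223 223 223 223 222 223 223 221 221]
[237 235 236 235 235 231 214 183 164 160 160 163 161 162 162 163 161 162
 163 164 175 206 223 227 227 228 226 228 226 226]
```

View pics/w2c.png

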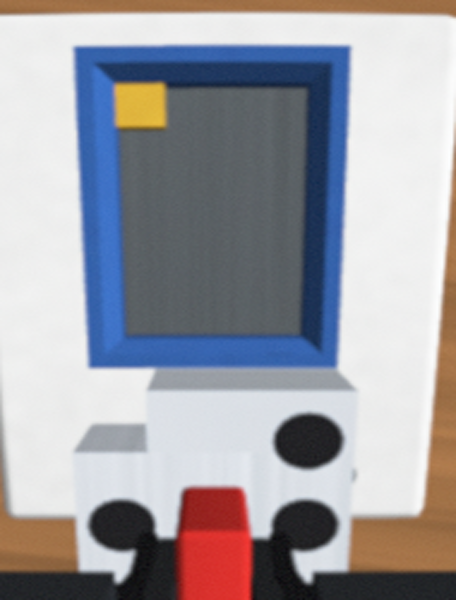

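The pocket's post is at (288,62), upper left, matching the block's cut-out. The block's top front edge is at row 205, and its sides are at columns 260.5 and 376.5.

Run:
```python
from h import *
d=pickle.load(open("pics/w2.pkl","rb"));o=d["obs"]
a=np.radians(7.4);ex=np.array([np.cos(a),np.sin(a)]);ey=np.array([-ex[1],ex[0]])
def loc(uv,z): 
    p=(cast(d,uv,z)-o["tool_pos"][:2])*1000; return np.round(np.c_[p@ex,p@ey],1)
zt=.1893
print("front top",loc([(300,204.7),(320,204.7),(340,204.7),(365,204.8)],zt).tolist())
print("front bot",loc([(320,193),(365,193)],zt-.03).tolist())
print("cut top",loc([(275,235.7)],zt).tolist(),"sides",loc([(260.7,240),(260.9,260),(292,215),(376.7,250),(375.7,260),(378,225)],zt).tolist())
r=mask(d,*RED)|mask(d,*RED0);print("rib front top",loc([(319,275)],zt+.03).tolist())
b=mask(d,*BLU,(230,0,420,200));P=loc(big(b).astype(float),.068)
print("rim lines x", [np.median(P[abs(P[:,0]-v)<3,0]) for v in (P[:,0].min(),P[:,0].max())],"y",[np.median(P[abs(P[:,1]-v)<3,1]) for v in (P[:,1].min(),P[:,1].max())])
# floor
h=cv2.cvtColor(d["color"],cv2.COLOR_RGB2HSV);f=cv2.inRange(h,np.array([0,0,50]),np.array([180,70,140]));bb=np.zeros_like(f);bb[45:190,265:372]=255
c=big(cv2.morphologyEx(f&bb,cv2.MORPH_OPEN,np.ones((5,5))));F=loc(c.astype(float),.05);print("floor",F.min(0),F.max(0))
y=mask(d,*YEL,(265,40,330,90));Y=loc(big(y).astype(float),.06);print("post",Y.min(0),Y.max(0),rect(cast(d,big(y),.06)))
# yaw of rim: right & left edges in image by fit
cc=big(b);L=cast(d,cc,.068)*1000
q=(L-o["tool_pos"][:2]*1000);qx,qy=q@ex,q@ey
for v in (qy.min(),qy.max()):
    s=(abs(qy-v)<2.5)&(qx>qx.min()+8)&(qx<qx.max()-8);print("yaw edge",7.4+np.degrees(np.polyfit(qx[s],qy[s],1)[0]))
W=d["range_z"];print("range rim/floor/block", W[112,272],W[120,320],W[215,330])
```

```text
front top [[47.3, 9.5], [47.3, -0.3], [47.3, -10.1], [47.2, -22.4]]
front bot [[47.8, -0.5], [47.9, -26.3]]
cut top [[31.4, 22.4]] sides [[29.1, 29.7], [18.3, 30.2], [42.1, 13.6], [23.7, -29.3], [18.3, -29.1], [37.0, -29.3]]
rib front top [[22.9, 0.3]]
rim lines x [np.float64(32.8), np.float64(153.4)] y [np.float64(-41.9), np.float64(42.9)]
floor [ 43.9 -31.6] [142.8  31.7]
post [126.   16.3] [142.9  32. ] (array([609.1, 246.1]), array([16.9, 15.7]), 7.1)
yaw edge 7.364939997117553
yaw edge 7.644986334626462
range rim/floor/block 0.27199072 0.28964457 0.17356107
```

```bash
python3 -m jog '[[0,0.5,0,0,0],[0,1,0,0,0],[0,1,0,0,0],[0,1,0,0,0],[0,0.9,0,0,0],[0,0.29,0,0,0],[0,0,0,0.5,0],[0,0,0,1,0],[0,0,0,1,0],[0,0,0,1,0],[0,0,0,0.5,0],[0,0,0,0,0]]' && python3 -m jog '[[0,0,0,0,0],[0,0,0,0,0],[0,0,0,0,0]]'
python3 - <<'E'
from h import *
d=grab("wrist");pickle.dump(d,open("pics/w3.pkl","wb"));cv2.imwrite("pics/w3.png",d["color"][60:320,190:450,::-1].repeat(2,0).repeat(2,1))
print(d["obs"]["tool_pos"],d["obs"]["tool_rot"],d["obs"]["force"])
E
```

```text
time_s: 8.75
tool_pos: [0.5693, 0.2169, 0.1293]
tool_rot: [179.9, 0.4, 7.5]
force: [-0.7, 0.0, -3.7]
grip_width: 0.0138
grasp_force: 40.0
time_s: 9.0
tool_pos: [0.5728, 0.219, 0.1342]
tool_rot: [-180.0, -0.2, 7.5]
force: [0.0, -0.9, -3.1]
grip_width: 0.0135
grasp_force: 40.0
[0.57284398 0.21898353 0.13415567] [-1.79984581e+02 -1.50250195e-01  7.48557990e+00] [ 0.04117591 -0.88586097 -3.12838346]
```

View pics/w3.png

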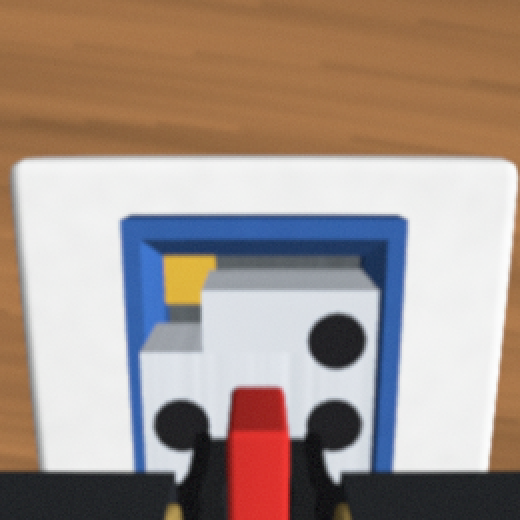

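The block is 14 mm above the rim and looks about 2 mm too far left (+y). I'll compute the offset.

```bash
python3 - <<'E'
from h import *
d=pickle.load(open("pics/w3.pkl","rb"));o=d["obs"]
g=d["color"].mean(2)
a=np.radians(7.5);ex=np.array([np.cos(a),np.sin(a)]);ey=np.array([-ex[1],ex[0]])
def loc(uv,z): 
    p=(cast(d,uv,z)-o["tool_pos"][:2])*1000; return np.round(np.c_[p@ex,p@ey],1)
zt=o["tool_pos"][2]-.0526+.03
def e(v): # strongest gradient, subpixel
    s=np.abs(np.diff(v.astype(float)));i=s.argmax();w=s[max(0,i-2):i+3];return max(0,i-2)+(w*np.arange(len(w))).sum()/w.sum()+.5
R0,B=d["color"][...,0].astype(float),d["color"][...,2].astype(float)
for y in (245,255,270,280):
    m=R0[y]
    lo=240+e(m[240:254]) ; l1=254+e(m[254:266]); r0=368+e(m[368:382]); r1=384+e(m[384:400])
    print(y,lo,l1,r0,r1,"rim",loc([(lo,y),(r1,y)],.068)[:,1],"blk",loc([(l1,y),(r0,y)],zt)[:,1])
for x in (310,330,350): 
    f=200+e(R0[200:212,x]); t=160+e(R0[160:175,x]); print(x,t,f,"rim x",loc([(x,t)],.068),"front",loc([(x,f)],zt))
print(env:=None, o["tool_pos"])
y=mask(d,*YEL,(265,180,330,220));print("post",loc(big(y).astype(float),.06).min(0),loc(big(y).astype(float),.06).max(0))
E
python3 -c "
from cell import env;o=env.get_obs();print(o['tool_pos'],o['qpos'])"
```

```text
245 252.4142857142857 259.73952095808386 377.25141242937855 388.93715846994536 rim [ 42.9 -44.8] blk [ 30.4 -29.4]
255 252.41666666666666 255.015873015873 376.814606741573 388.4135135135135 rim [ 43.3 -44.9] blk [ 33.1 -29.5]
270 241.5 255.48305084745763 376.1808510638298 387.5 rim [ 51.2 -44.9] blk [ 33.3 -29.6]
280 243.5 256.0193370165746 375.375 386.5855614973262 rim [ 50.3 -44.8] blk [ 33.4 -29.5]
310 166.9010152284264 204.65942028985506 rim x [[61.5  5.6]] front [[47.3  4.6]]
330 166.8556701030928 204.7941176470588 rim x [[61.6 -6.4]] front [[47.3 -5.2]]
350 166.9051282051282 204.84782608695653 rim x [[ 61.5 -18.5]] front [[ 47.2 -15. ]]
None [0.57284398 0.21898353 0.13415567]
post [32.6 14.1] [47.6 30. ]
[0.57283388 0.21891481 0.13401439] [  10.80606669   23.43407753  -42.55664615   94.92408878   16.89291664
   68.11672385 -118.24199096]
```

```bash
python3 -m jog '[[0,-0.01,0.06,0,0],[0,0,0,0.2,0],[0,0,0,0.2,0],[0,0,0,0.2,0],[0,0,0,0.2,0],[0,0,0,0.2,0],[0,0,0,0,0],[0,0,0,0,0]]' && python3 -m jog '[[0,0,0,0.15,0],[0,0,0,0.1,0],[0,0,0,0,0],[0,0,0,0,0]]'
```

```text
time_s: 9.72
tool_pos: [0.5717, 0.2173, 0.112]
tool_rot: [180.0, 0.1, 7.5]
force: [1.0, 0.0, -3.6]
grip_width: 0.0137
grasp_force: 40.0
time_s: 10.05
tool_pos: [0.5719, 0.2173, 0.1074]
tool_rot: [180.0, 0.0, 7.5]
force: [-0.3, -0.2, -3.8]
grip_width: 0.0134
grasp_force: 40.0
```

```bash
python3 -m jog '[[0,0,0,0.1,0],[0,0,0,0.1,0],[0,0,0,0,0],[0,0,0,0,0]]' && python3 -m jog '[[0,0,0,0.05,0],[0,0,0,0,0],[0,0,0,0,0]]'
```

```text
time_s: 10.38
tool_pos: [0.5719, 0.2172, 0.1033]
tool_rot: [180.0, 0.0, 7.5]
force: [-0.6, -0.7, -4.0]
grip_width: 0.0138
grasp_force: 40.0
time_s: 10.63
tool_pos: [0.5722, 0.2174, 0.1027]
tool_rot: [-180.0, -0.0, 7.5]
force: [0.2, 0.9, -4.3]
grip_width: 0.0136
grasp_force: 40.0
```

```bash
python3 -m jog '[[0,0,0,0.05,0],[0,0,0,0,0],[0,0,0,0,0]]' && python3 -m jog '[[0,0,0,0.05,0],[0,0,0,0,0],[0,0,0,0,0]]'
```

```text
time_s: 10.88
tool_pos: [0.5722, 0.2174, 0.1026]
tool_rot: [180.0, -0.0, 7.5]
force: [-3.8, -2.0, 6.1]
grip_width: 0.0138
grasp_force: 40.0
time_s: 11.13
tool_pos: [0.5722, 0.2174, 0.1026]
tool_rot: [179.9, -0.0, 7.5]
force: [-6.4, -3.3, 10.8]
grip_width: 0.0137
grasp_force: 40.0
```

The floor is reached at exactly the expected height (0.1026 m). I'll ease off, release, rise and check.

```bash
python3 -m jog '[[0,0,0,-0.06,0],[0.5,0,0,0,0],[0.5,0,0,0,0],[0.5,0,0,0,0],[0.5,0,0,0,0],[0.5,0,0,0,0],[0.5,0,0,0,0],[0.5,0,0,-0.5,0],[0.5,0,0,-1,0],[0.5,0,0,-1,0],[0.5,0,0,-1,0],[0.5,0,0,-1,0]]' && python3 -m jog '[[0.5,-1,0,-1,0],[0.5,-1,0,-1,0],[0.5,-1,0,0,0],[0.5,0,0,0,0],[0.5,0,0,0,0],[0.5,0,0,0,0]]'
python3 - <<'E'
from h import *
d=grab("wrist");pickle.dump(d,open("pics/w4.pkl","wb"));cv2.imwrite("pics/w4.png",d["color"][...,::-1])
print(d["obs"]["tool_pos"],d["obs"]["tool_rot"])
E
```

```text
time_s: 12.13
tool_pos: [0.5721, 0.2175, 0.1935]
tool_rot: [-180.0, -0.0, 7.5]
force: [-0.0, 0.1, 0.1]
grip_width: 0.0433
grasp_force: 0.0
time_s: 12.63
tool_pos: [0.5131, 0.2092, 0.232]
tool_rot: [180.0, -0.1, 7.5]
force: [-1.3, 0.3, -0.1]
grip_width: 0.0436
grasp_force: 0.0
[0.51306282 0.2091918  0.23204415] [ 1.79969163e+02 -5.43171184e-02  7.46255796e+00]
```

View pics/w4.png

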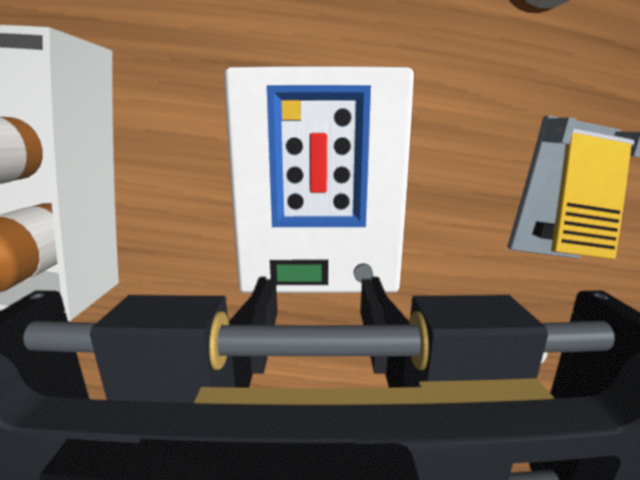

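The block sits flat in the pocket, with the yellow post at (291,110) showing in its cut-out. Next I'll shut the gripper, go above the pedal and measure.

```bash
python3 -m jog '[[0,0,0.5,0,0],[0,0,1,0,0],[0,0,1,0,0],[0,0,1,0,0],[0,0,1,0,0],[0,0,1,0,0],[0,0,1,0,0],[0,0,1,0,0],[0,0,1,0,0],[0,0,1,0,0],[0,0,1,0,0],[0,0,1,0,0]]' 20 && python3 -m jog '[[0,-0.15,1,0,0],[0,-0.15,0.8,0,0.158],[0,0,0.2,0,0],[0,0,0,0,0],[0,0,0,0,0],[0,0,0,0,0]]'
python3 - <<'E'
from h import *
w=pickle.load(open("pics/w4.pkl","rb"));W=w["world_from_camera"];K=w["mtx"]
for (u,v) in [(330,110),(350,130),(303,132),(302,209),(345,212),(318,165),(225,150),(275,160),(320,95)][:6]:
    Z=np.median(w["range_z"][v-1:v+2,u-1:u+2]); print((u,v),(W@np.array([(u-K[0,2])/K[0,0]*Z,(v-K[1,2])/K[1,1]*Z,Z,1]))[:3].round(4))
d=grab("wrist");pickle.dump(d,open("pics/w5.pkl","wb"));cv2.imwrite("pics/w5.png",d["color"][...,::-1])
print(d["obs"]["tool_pos"],d["obs"]["tool_rot"],d["obs"]["grip_width"])
y=mask(d,*YEL,(150,0,500,290));y=cv2.morphologyEx(y,cv2.MORPH_CLOSE,np.ones((9,9)));c=big(y);b=cv2.boxPoints(cv2.minAreaRect(c));print(b)
E
```

```text
time_s: 13.68
tool_pos: [0.5427, -0.0206, 0.2312]
tool_rot: [-180.0, 0.1, 7.4]
force: [-0.4, 0.4, -0.6]
grip_width: 0.0003
grasp_force: 0.0
time_s: 14.18
tool_pos: [0.5414, -0.0574, 0.2316]
tool_rot: [-180.0, 0.0, 0.6]
force: [-0.7, -0.7, 0.2]
grip_width: 0.0004
grasp_force: 0.0
(330, 110) [0.6115 0.2131 0.079 ]
(350, 130) [0.5984 0.1946 0.0787]
(303, 132) [0.5918 0.2327 0.079 ]
(302, 209) [0.5274 0.226  0.0786]
(345, 212) [0.5296 0.1881 0.0784]
(318, 165) [0.5697 0.2174 0.1087]
[ 0.54140044 -0.05741807  0.23162907] [-1.79951847e+02  6.05315378e-03  5.96835101e-01] 0.00039485666519378977
[[286. 124.]
 [360. 124.]
 [360. 250.]
 [286. 250.]]
```

View pics/w5.png

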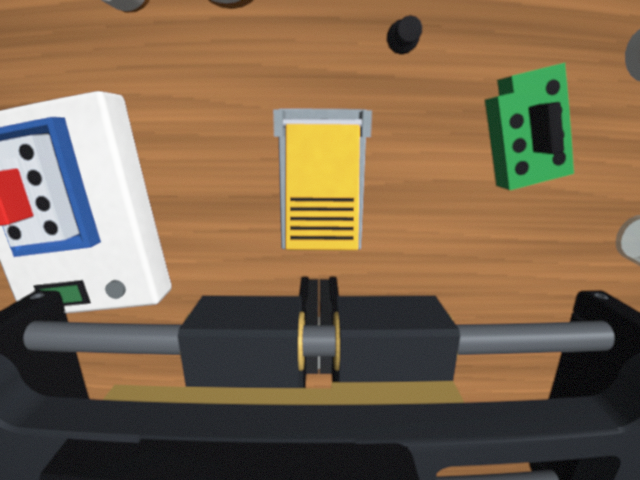

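Run:
```python
from h import *
d=pickle.load(open("pics/w5.pkl","rb"))
print("free",cast(d,[(286,249.5),(323,249.5),(360.5,249.5)],.067)); print("hinge end",cast(d,[(286,124),(323,124),(360,124)],.039))
W=d["world_from_camera"];K=d["mtx"]
for (u,v) in [(323,140),(323,190),(323,220),(323,235),(323,246)]:
    Z=d["range_z"][v,u];print((u,v),(W@np.array([(u-K[0,2])/K[0,0]*Z,(v-K[1,2])/K[1,1]*Z,Z,1]))[:3].round(4))
```

```text
free [[ 0.51576316 -0.02636453]
 [ 0.51614574 -0.0613625 ]
 [ 0.51651542 -0.09685023]]
hinge end [[ 0.62978038 -0.02558204]
 [ 0.63008276 -0.06008496]
 [ 0.63054667 -0.09460057]]
(323, 140) [ 0.6151 -0.0602  0.0413]
(323, 190) [ 0.5704 -0.0607  0.0533]
(323, 220) [ 0.543  -0.0611  0.0597]
(323, 235) [ 0.53   -0.0612  0.0655]
(323, 246) [ 0.5193 -0.0613  0.066 ]
```

```bash
python3 -m jog '[[0,0.17,0.18,0.5,0],[0,0,0,1,0],[0,0,0,1,0],[0,0,0,1,0],[0,0,0,1,0],[0,0,0,1,0],[0,0,0,1,0],[0,0,0,0.7,0],[0,0,0,0.3,0],[0,0,0,0,0],[0,0,0,0,0]]' && python3 -m jog '[[0,0,0,0.2,0],[0,0,0,0.2,0],[0,0,0,0.2,0],[0,0,0,0.2,0],[0,0,0,0.2,0],[0,0,0,0,0],[0,0,0,0,0]]'
```

```text
time_s: 15.15
tool_pos: [0.545, -0.0622, 0.0819]
tool_rot: [-180.0, -0.0, 0.4]
force: [0.3, 0.6, 0.8]
grip_width: 0.0007
grasp_force: 0.0
time_s: 15.73
tool_pos: [0.5442, -0.0627, 0.0616]
tool_rot: [180.0, 0.1, 0.4]
force: [-3.3, 0.1, 4.8]
grip_width: 0.0007
grasp_force: 2.4
```

```bash
python3 -m jog '[[0,0,0,0.15,0],[0,0,0,0.15,0],[0,0,0,0,0],[0,0,0,0,0]]' && python3 -m jog '[[0,0,0,0.05,0],[0,0,0,0.05,0],[0,0,0,0,0],[0,0,0,0,0]]'
```

```text
time_s: 16.07
tool_pos: [0.5445, -0.0627, 0.0564]
tool_rot: [180.0, 0.0, 0.4]
force: [-5.3, 0.1, 8.1]
grip_width: 0.0005
grasp_force: 4.3
time_s: 16.4
tool_pos: [0.5445, -0.0627, 0.056]
tool_rot: [179.9, 0.1, 0.4]
force: [-8.7, 0.7, 19.7]
grip_width: 0.0006
grasp_force: 9.9
```

The pedal is at its stop: the force has jumped and z has stopped changing. I'll hold it there, then release.

```bash
python3 -m jog '[[0,0,0,0,0],[0,0,0,0,0],[0,0,0,0,0],[0,0,0,0,0],[0,0,0,0,0],[0,0,0,0,0],[0,0,0,0,0],[0,0,0,0,0],[0,0,0,0,0]]' && python3 -m jog '[[0,0,0,-0.3,0],[0,0,0,-0.3,0],[0,0,0,-0.3,0],[0,0,0,-0.3,0],[0,0,0,-0.5,0],[0,0,0,-1,0],[0,0,0,-1,0],[0,0,0,-1,0],[0,0,0,-1,0],[0,0,0,-1,0],[0,0,0,-1,0],[0,0,0,0,0]]' && python3 -m jog '[[0,0,0,-0.5,0],[0,0,0,0,0],[0,0,0,0,0],[0,0,0,0,0],[0,0,0,0,0],[0,0,0,0,0]]'
python3 - <<'E'
from h import *
d=grab("wrist");W=d["world_from_camera"];K=d["mtx"];print(d["obs"]["tool_pos"])
y=mask(d,*YEL,(150,0,500,290));y=cv2.morphologyEx(y,cv2.MORPH_CLOSE,np.ones((9,9)));c=big(y);m=c.mean(0);print(c.min(0),c.max(0))
u=int(m[0])
for v in np.linspace(c[:,1].min()+12,c[:,1].max()-4,4).astype(int):
    Z=d["range_z"][v,u];print((W@np.array([(u-K[0,2])/K[0,0]*Z,(v-K[1,2])/K[1,1]*Z,Z,1]))[:3].round(4))
t=grab("top");cv2.imwrite("pics/end.png",t["color"][...,::-1])
E
```

```text
time_s: 17.15
tool_pos: [0.5445, -0.0627, 0.056]
tool_rot: [179.9, 0.1, 0.4]
force: [-8.3, 0.1, 19.7]
grip_width: 0.0006
grasp_force: 9.8
time_s: 18.15
tool_pos: [0.5465, -0.0625, 0.2118]
tool_rot: [179.9, -0.3, 0.4]
force: [0.4, -0.6, -0.1]
grip_width: 0.0007
grasp_force: 0.0
time_s: 18.65
tool_pos: [0.5442, -0.0625, 0.2169]
tool_rot: [-180.0, 0.1, 0.4]
force: [0.1, -0.7, 0.0]
grip_width: 0.0005
grasp_force: 0.0
[ 0.54423758 -0.0625255   0.21690706]
[278 127] [355 258]
[ 0.6189 -0.0593  0.0419]
[ 0.5863 -0.0595  0.0492]
[ 0.5535 -0.0597  0.0579]
[ 0.5193 -0.0599  0.0664]
```

View pics/end.png

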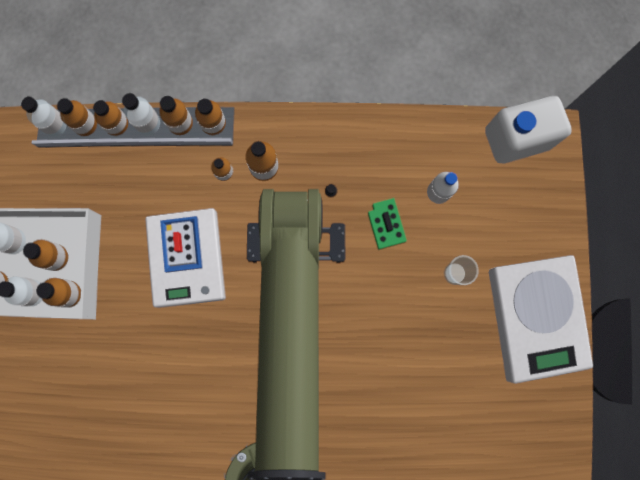

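The block is seated in the pocket at (180,243), the pedal is back up at its rest slope, and the bystanders in view haven't moved. I'm handing the job in.

```bash
python3 -c "
from cell import env;print(env.sign_off())"
```

```text
the job is handed in; nothing more can be done
None
```

The vial block is seated flat in the pocket over its corner post, then the pedal was pressed to its stop, held for over half a second and came back up; the job was handed in at about 19 s, and no verdict came back.

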